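Stand the T-bolt, seat the swing clamp arm on its dowel and hold it down

ROBOT

A 6-joint arm with a two-finger parallel gripper is mounted at the origin on the work surface. World frame = base frame: x ahead of the robot, y to its left, z up, the work surface at z = 0. Lengths are in mm, angles in rad, forces in N, time in s.
With the tool pointing down it reaches from about 250 to 725 mm from the base axis. Payload 4 kg.
Tool frame: the origin (TCP) lies midway between the tips of the shut fingers; the grasp point (between the pads) lies 19 mm behind it; z points along the fingers, y is the line along which they close (so a half turn about z gives the same grasp; the last joint's range is limited). The gripper opens to 85 mm and grips with 20 to 120 N. Pads are 22 mm wide; open, the fingers measure 114 mm over their backs; the gripper's body (76 mm by 85 mm) begins 54 mm behind the grasp point. The pads swing forward as they close: fully open they stand 13 mm farther back than shut.
Start: joints at [1.106, 0.241, 0.005, 1.335, 0, 1.571], TCP at [224.12, 446.956, 231.306] pointing down, gripper open.
Joint ranges: [-2.72, 2.72], [-1.05, 1.87], [-1.09, 1.28], [-1.99, 2.15], [-1.42, 1.44], [-3.14, 3.14]. Speed limits (rad/s): [2.79, 2.79, 3.14, 3.14, 3.14, 3.14].

INTERFACE

Orientations are given as a unit quaternion [x, y, z, w].
In Python, from workcell import manip, vision gives the robot as it stands.
- The arm moves only by the tool jog_arm, never from a script. Its argument "commands" is a list of rows, each a list of 7 numbers: the closure, from 0 (fully open) to 1 (shut), then the shift along the tool's x, y, z in m, then the turn, a rotation vector about the tool's x, y, z in degrees. A call has 1 to 20 rows; each row is the pose to reach, as a shift and turn from the pose commanded when the call began, along the tool's axes at that moment; what a row does not reach only later rows make up. A row lasts 1/12 s, in which the tool goes at most 41.7 mm and 7.16 degrees, less where a joint would pass 70% of its speed; a pose out of reach is approached as far as the arm can. A call with a gripper value outside its range is refused whole. The fingers move at their own pace and stop on an object; the grip force is fixed at half the most. Time passes only in rows, so rows that repeat a pose let the fingers close. It gives the time, the measured TCP pose, the force, the opening and the grip force at its end, in the units of the state.
- manip.observe(): the state, without advancing time (a new reading comes with each control period).
- vision.grab_frame(name): name is "side" or "top" or "wrist"; returns a dict with "frame" (480x640x3 uint8, red, green, blue), "K" (3x3 intrinsics, pixels), "cam_to_world" (4x4, takes a point from camera to world coordinates). Camera axes: x right, y up, looking along -z (the intrinsics and any distortion apply to the point x, -y, -z); pixel columns grow to the right and rows downward; lengths in mm; the calibration is good to about 2 mm. A picture is of the moment at which its call begins. There is no depth.
- manip.finish_job(): hands the job in; it is judged then, once.
The state is a dict: "t": time; "qpos": joint angles; "joint_velocities": joint speeds; "tau": joint torques, N m; "tcp_pos": TCP position; "tcp_rot": TCP orientation; "wrist_force": force on the tool from outside, world axes, zero at the start; "ft_torque": the same for the moment, N m; "grip_width": finger opening in mm; "finger_force": force on a finger pad.
Only numpy, scipy, OpenCV 4.12 (cv2) and the standard library are available. Lean on these libraries where they do the work, as an engineer would, in place of code of your own. Each camera call takes 0.05 s, during which the arm holds its last target. There are 200 camera calls.

TASK

Stand the rusty T-bolt, head down, in the square pocket of the grey clamp block and let go of it. Then bring the green clamp arm over the block with its fork around the bolt, slide it about until its bored end drops onto the dowel, and press it against the brass spring pad until it lies fully home on the block. Finish while still holding the arm pressed down, and leave the other things on the table where they lie.

Things in the scene. Friction and masses are not known exactly. Their poses are not given: they have to be found in the camera images.
- block: Grey clamp block fixed to the table, 160 (x) x 80 (y) x 34 mm high; its place and yaw vary. Origin at the centre of its underside, z up. Along its x axis, at y = 0: square pocket for the bolt head at x = -52 mm, brass spring pad at 0, bright locating dowel at +52 mm. The arm finally lies on the top face, 34 mm above the origin.
- pocket (a point): Centre of the floor of the square pocket, 20 mm above the table. The pocket is 27 x 27 mm, sides along the block's x and y, 14 mm deep (mouth at 34 mm above the table), with a 1.5 mm chamfer. Axes as the block's.
- dowel_tip (a point): Top of the fixed upright locating dowel: 12 mm diameter, its top 50 mm above the table (16 mm above the block's top face, 9 mm above the raised spring pad), the last 4 mm tapering to 6 mm diameter.
- lifter (a joint): Brass spring pad, 36 x 36 mm, in the middle of the block. 0 = raised, pad top 7 mm above the block's top face; grows as it is pressed down, 0.007 m = flush with the top face, where the arm meets the block. The spring pushes up with 7 N when raised and 12 N at 7 mm, always more than the arm's weight.
- tbolt: Rusty brown T-bolt standing upright on its head: square head 24 x 24 x 10 mm, threaded stud 12 mm diameter above it, 62 mm tall in all, about 90 g. Origin at the centre of the underside of the head, z up along the stud, x and y along the sides of the head. Any of its four quarter turns fits the pocket.
- clamp_arm: Green swing clamp arm lying flat, right way up, 0.22 to 0.39 kg, 152 mm long (x -78 to +74), 40 wide. Origin: middle of its underside, z up, within 10 mm of the centre of mass. Plate 14 mm thick; on it a rib to grip, x -25 to +25, 14 mm wide in y, 14 to 44 mm above the underside. Hub at +x, fork at -x. Arm's origin over the block's, axes alike: all lines up.
- bore (a point): Centre of the mouth of the blind bore in the underside of the arm's hub (the thick end, 24 mm plus a 2.5 mm round boss, closed on top), 52 mm along the arm's +x from its origin. Bore 15 mm diameter, 18 mm deep, mouth chamfered 2 mm; not visible from above.
- fork (a point): Point in the arm's fork, level with the underside, 52 mm along the arm's -x from its origin; the bolt's stud belongs here. The slot is 20 mm wide, from x = -38 mm to the open end; tines 10 mm wide, 14 mm thick.
- parallel_a: Black oxide parallel, 120 x 12 x 24 mm, lying loose near the robot on its left; bystander. Origin at the centre of its underside.
- parallel_b: Black oxide parallel, 120 x 12 x 24 mm, lying loose near the robot on its right; bystander. Origin at the centre of its underside.
- indicator: Chrome dial indicator lying face up, 56 mm diameter, 22 mm high, stem 54 mm out along its x; bystander. Origin at the centre of its underside.
- setup_block: Steel set-up block with three holes, 75 x 50 x 25 mm; bystander. Origin at the centre of its underside.
- nut: Small black square nut, 19 x 19 x 12 mm; bystander. Origin at the centre of its underside.
- brush: Bench brush, 170 mm long, lying loose; bystander. Origin on its underside.
There are look-alikes about, which are no part of the job. There is more than one size of the clamp_arm; the one meant has the size given above.

How it is judged:
By the outcome, as a careful person would: the job done as asked, in the order asked, and still so for the second after the job is handed in, while the arm keeps its last pose, push and grip.
It also fails if it takes over 56 s, if anything falls off the work surface, if the arm or the gripper's body presses on something with over 40 N, if the wrist force passes 120 N, or if a joint passes its speed limit or range.

## Working session

There is one attempt and no reset: what is moved stays moved. The work goes in short steps, Python scripts to look and compute and a tool call to move; the robot and the scene stay as the last step left them, time stands still between calls to the robot, and variables do not carry over. Pictures are saved under pics/ and viewed, at most 10 in all, crops included, and the job is handed in when it is done.

Besides the shell and the picture viewer there is one more tool, called after "Emit:" as name(argument=value, ...), one argument or row to a line, values as JSON. jog_arm: Moves the arm, as the interface text tells. Its arguments: {"type":"object","properties":{"commands":{"type":"array"}},"required":["commands"]}

```bash
mkdir -p pics; ls; python3 - <<'E'
from workcell import manip, vision
import cv2,pickle
for n in ("top","side"):
    f=vision.grab_frame(n); pickle.dump(f,open(f"pics/{n}0.pkl","wb"))
    cv2.imwrite(f"pics/{n}0.png",f["frame"][:,:,::-1]); print(n,f["K"],f["cam_to_world"],[k for k in f])
s=manip.observe();print(s)
E
```

```text
pics
top [[587.98936026   0.         321.32477462]
 [  0.         587.98936026 241.11449946]
 [  0.           0.           1.        ]] [[-8.52931291e-02  9.75314701e-01 -2.03681899e-01  2.91137337e+02]
 [-9.96353834e-01 -8.39081209e-02  1.54422774e-02  1.46430268e+01]
 [-2.02948521e-03  2.04256361e-01  9.78915328e-01  1.28595735e+03]
 [ 0.00000000e+00  0.00000000e+00  0.00000000e+00  1.00000000e+00]] ['frame', 'K', 'cam_to_world']
side [[568.95431556   0.         320.83075787]
 [  0.         568.95431556 248.41979479]
 [  0.           0.           1.        ]] [[ 9.15873114e-01  2.70049004e-01 -2.97068973e-01  1.77757306e+02]
 [-4.01423082e-01  6.27047997e-01 -6.67585439e-01 -8.49170445e+02]
 [ 5.99572131e-03  7.30673898e-01  6.82700305e-01  9.38539471e+02]
 [ 0.00000000e+00  0.00000000e+00  0.00000000e+00  1.00000000e+00]] ['frame', 'K', 'cam_to_world']
{'t': 0.1, 'qpos': array([ 1.10601909e+00,  2.41370605e-01,  3.87413792e-03,  1.33520859e+00,
       -9.11004021e-06,  1.57085292e+00]), 'joint_velocities': array([ 0.00157731, -0.00149777,  0.0035032 , -0.00204975,  0.00118021,
        0.00012005]), 'tau': array([ 2.70599839e-04, -3.73137796e+01,  2.53010219e+01,  1.08480093e-02,
        8.21043585e-06, -6.08065193e-06]), 'tcp_pos': array([223.86235332, 446.45698253, 230.49131552]), 'tcp_rot': array([ 2.30330013e-01,  9.73112108e-01, -9.29764997e-04, -2.15333633e-04]), 'wrist_force': array([-0.38513517,  0.4779028 , -0.19864772]), 'ft_torque': array([ 0.00773408, -0.02271842, -0.03057946]), 'finger_force': 0.0, 'grip_width': 85.81031475143331}
```

View pics/top0.png

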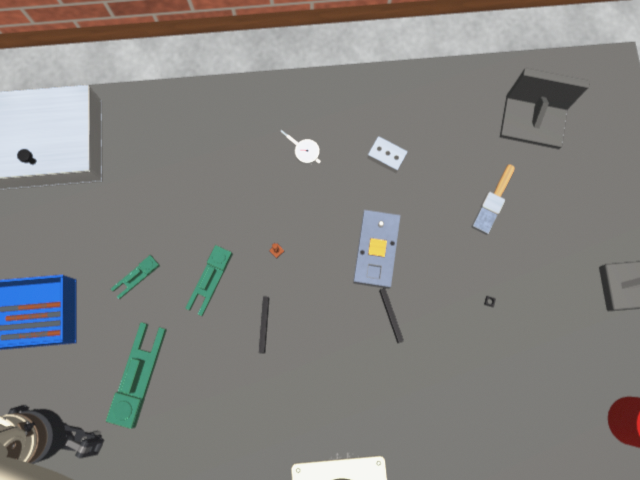

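View pics/side0.png

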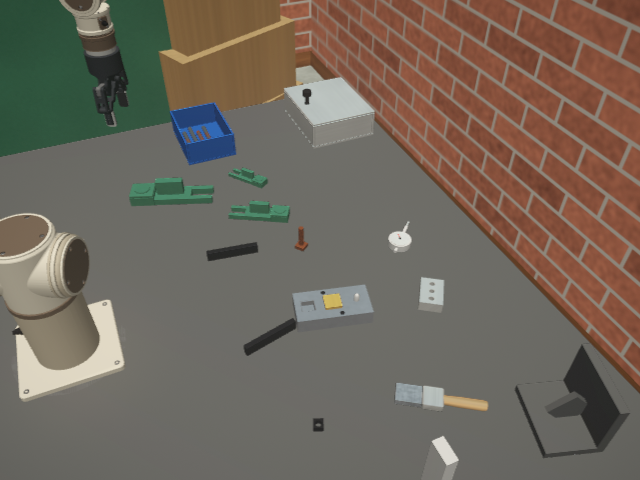

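The top view shows the block at (377,248), with its pocket at (373,271), pad at (377,247) and dowel at (381,224). The T-bolt is at (276,250). There are three green arms, at (135,277), (210,280) and (137,375). The side view agrees.

```bash
cat > h.py <<'E'
import numpy as np,cv2
def cast(f,px,z):
    px=np.atleast_2d(np.asarray(px,float)); K=f["K"];T=f["cam_to_world"]
    n=np.linalg.solve(K,np.c_[px,np.ones(len(px))].T)
    d=(T[:3,:3]@(n*np.array([[1],[-1],[-1]]))).T; o=T[:3,3]
    return (o+d*((z-o[2])/d[:,2])[:,None])
def proj(f,P):
    T=f["cam_to_world"];c=(np.atleast_2d(P)-T[:3,3])@T[:3,:3]; c=c*[1,-1,-1]; u=c@f["K"].T
    return u[:,:2]/u[:,2:]
def blobs(f,lo,hi,amin=20):
    h=cv2.cvtColor(f["frame"],cv2.COLOR_RGB2HSV); m=cv2.inRange(h,np.array(lo),np.array(hi))
    c,_=cv2.findContours(m,cv2.RETR_EXTERNAL,cv2.CHAIN_APPROX_NONE)
    return [x for x in c if cv2.contourArea(x)>amin]
E
python3 - <<'E'
import pickle; from h import *
np.set_printoptions(precision=1,suppress=True)
f=pickle.load(open("pics/top0.pkl","rb"))
hsv=cv2.cvtColor(f["frame"],cv2.COLOR_RGB2HSV)
print("px",hsv[280,205],hsv[248,360],hsv[246,377],hsv[250,276],hsv[252,277])
for name,lo,hi,z,a in [("green",(60,80,30),(90,255,255),14,100),("pad",(20,120,100),(35,255,255),41,30),("block",(105,40,70),(125,160,255),34,800),("rust",(0,120,40),(15,255,255),10,20)]:
    for c in blobs(f,lo,hi,a):
        w=cast(f,c.reshape(-1,2),z)[:,:2].astype(np.float32)
        r=cv2.minAreaRect(w); print(name,c.reshape(-1,2).mean(0),"ctr",np.array(r[0]),"size",np.array(r[1]),r[2],cv2.boxPoints(r).tolist() if name in("block",) else "")
print("dowel",cast(f,(381,224),50),"pocket",cast(f,(373,271),34))
g=pickle.load(open("pics/side0.pkl","rb"))
for c in blobs(g,(0,120,40),(10,255,200),20)[:20]:
    p=c.reshape(-1,2)
    if 280<p[:,0].mean()<320 and 220<p[:,1].mean()<260: print("side bolt",p.min(0),p.max(0),"top",cast(g,(p[p[:,1]<p[:,1].min()+6].mean(0)[0],p[:,1].min()+2),62))
a=cv2.resize(f["frame"][200:320,160:320,::-1],(640,480),interpolation=cv2.INTER_CUBIC);cv2.imwrite("pics/crop1.png",a)
E
```

```text
px [ 80 130 151] [110  48 191] [ 24 147 234] [  9 155 133] [  9 157 141]
green [137.6 370.9] ctr [303.1 408.9] size [ 61.7 212.9] 69.87553405761719 
green [132.4 278.1] ctr [512.5 407.8] size [ 31.8 110.5] 37.184818267822266 
green [207.  283.2] ctr [491.4 247.2] size [ 42. 151.] 61.241878509521484 
pad [377.  247.1] ctr [ 526.7 -123.5] size [34.2 34.4] 77.78203582763672 
block [376.8 248.4] ctr [ 526.9 -123.8] size [ 78.9 159.1] 76.26359558105469 [[440.21087646484375, -143.2568359375], [594.7578735351562, -181.03538513183594], [613.5034790039062, -104.34967041015625], [458.95648193359375, -66.57112121582031]]
rust [627.1 420.6] ctr [ 123.8 -599.9] size [64.2 98.5] 78.81642150878906 
rust [ 52.9 332.7] ctr [406.2 587. ] size [23.9  6.4] 85.10142517089844 
rust [ 17.  317.3] ctr [445.5 664. ] size [ 6.3 47.3] 1.1382286548614502 
rust [ 29.5 306.5] ctr [466.5 636.4] size [47.8  6.5] 85.09638977050781 
rust [ 52.8 304.4] ctr [466.6 587.5] size [28.   6.5] 85.09586334228516 
rust [276.  249.7] ctr [545.9  96.6] size [27.1 21.9] 40.10637664794922 
rust [11.9 17.5] ctr [1171.4  685.8] size [67.9 34. ] 89.94183349609375 
rust [67.9 12.2] ctr [1171.4  558.4] size [197.6  33.8] 89.9627456665039 
rust [294.6  16.3] ctr [1118.1   -9.9] size [1457.    52.3] 89.99162292480469 
rust [291.3   0.4] ctr [1155.1   15.9] size [84.9  5.4] 85.02864837646484 
rust [229.6   2.7] ctr [1160.   165.1] size [184.5  21.6] 85.02852630615234 
rust [149.    6.2] ctr [1171.6  361.6] size [190.6  33.7] 89.94218444824219 
rust [76.8  0.4] ctr [1200.2  534.4] size [68.   5.4] 85.02848815917969 
rust [26.9  2.4] ctr [1203.7  652.2] size [139.   18.9] 85.02926635742188 
dowel [[ 574.9 -136.5   50. ]] pocket [[ 476.6 -110.3   34. ]]
side bolt [295 227] [307 250] top [[542.2  87.8  62. ]]
```

View pics/crop1.png

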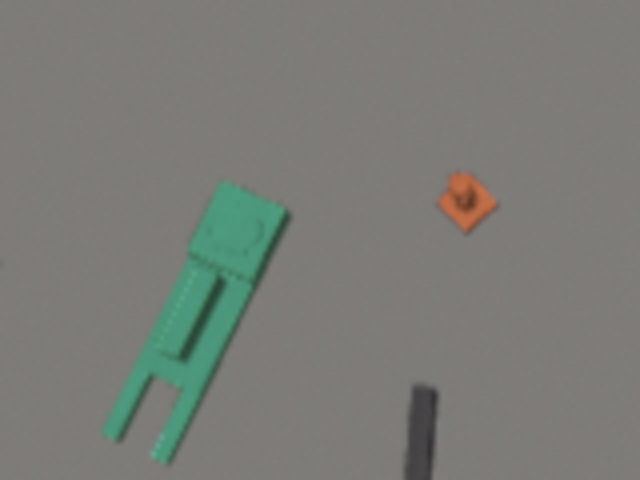

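The crop confirms that the 151 mm arm is the middle one, with its hub at the top at crop (240,215). The bolt's head is centred at crop (467,203), turned about 40°. I'll approach the bolt next.

```bash
cat >> h.py <<'E'
from scipy.spatial.transform import Rotation as R
def down(psi): # tool y at yaw psi (deg), z down
    a=np.radians(psi); y=np.array([np.cos(a),np.sin(a),0]); z=np.array([0,0,-1.]); return np.c_[np.cross(y,z),y,z]
def rel(pos,rot,tgt,psi):
    A=R.from_quat(rot).as_matrix(); B=down(psi)
    return (A.T@(np.asarray(tgt)-pos)/1000).round(4), np.degrees(R.from_matrix(A.T@B).as_rotvec()).round(2)
E
python3 - <<'E'
import pickle; from h import *
f=pickle.load(open("pics/top0.pkl","rb"))
print(cast(f,(276.75,250.75),10), cast(f,(160+460/4,200+180/4),62))
print(rel([224.12,446.956,231.306],[.2303,.9731,0,0],[545,95,180],40))
E
```

```text
[[543.39710195  94.49864988  10.        ]] [[545.838919    94.07931093  62.        ]]
(array([-0.4446, -0.1708,  0.0513]), array([ 0.  ,  0.  , 23.37]))
```

Emit:
jog_arm(
  commands=[
    [0, -0.445, -0.171, 0.051, 0, 0, 23.4],
    [0, -0.445, -0.171, 0.051, 0, 0, 23.4],
    [0, -0.445, -0.171, 0.051, 0, 0, 23.4],
    [0, -0.445, -0.171, 0.051, 0, 0, 23.4],
    [0, -0.445, -0.171, 0.051, 0, 0, 23.4],
    [0, -0.445, -0.171, 0.051, 0, 0, 23.4],
    [0, -0.445, -0.171, 0.051, 0, 0, 23.4],
    [0, -0.445, -0.171, 0.051, 0, 0, 23.4],
    [0, -0.445, -0.171, 0.051, 0, 0, 23.4],
    [0, -0.445, -0.171, 0.051, 0, 0, 23.4],
    [0, -0.445, -0.171, 0.051, 0, 0, 23.4],
    [0, -0.445, -0.171, 0.051, 0, 0, 23.4],
    [0, -0.445, -0.171, 0.051, 0, 0, 23.4],
    [0, -0.445, -0.171, 0.051, 0, 0, 23.4],
    [0, -0.445, -0.171, 0.051, 0, 0, 23.4],
    [0, -0.445, -0.171, 0.051, 0, 0, 23.4],
  ],
)

```text
t: 1.43
tcp_pos: [544.4, 95.5, 180.3]
tcp_rot: [0.422, 0.907, -0.0, -0.0]
wrist_force: [0.4, 1.1, -0.4]
grip_width: 85.4
finger_force: 0.0
```

```bash
python3 - <<'E'
import pickle; from h import *; from workcell import manip,vision
np.set_printoptions(precision=1,suppress=True)
f=vision.grab_frame("wrist");pickle.dump(f,open("pics/w1.pkl","wb"));cv2.imwrite("pics/w1.png",f["frame"][:,:,::-1])
s=manip.observe();print(s["tcp_pos"],s["tcp_rot"],s["t"]);print(f["cam_to_world"])
print(proj(f,[[543,94.5,10],[545,94,62]]))
for c in blobs(f,(0,110,30),(14,255,255),100): print(cv2.boundingRect(c),c.reshape(-1,2).mean(0))
E
```

```text
[544.5  95.7 180.5] [ 0.4  0.9  0.  -0. ] 1.4833
[[  0.8  -0.6  -0.2 492.9]
 [  0.6   0.7   0.2 156.7]
 [ -0.   -0.3   1.  321.2]
 [  0.    0.    0.    1. ]]
[[313.1 202.1]
 [314.6 224.8]]
(300, 186, 31, 44) [314.6 204.7]
```

View pics/w1.png

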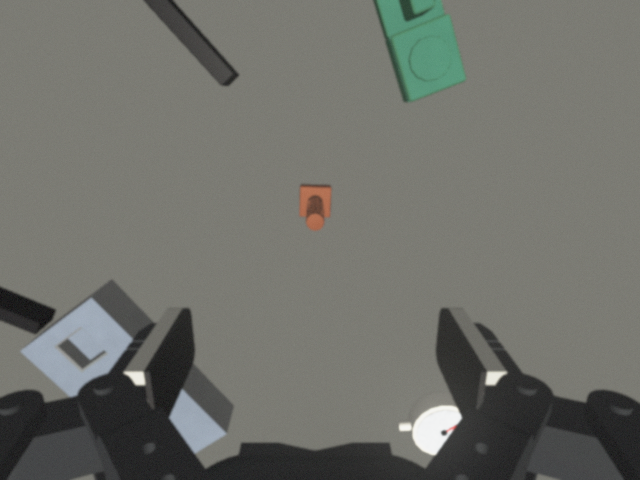

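The wrist view shows the bolt with its head's far edge running (301,185) to (331,187) and the stud top at (315,222). It also shows the arm's hub at (430,58).

```bash
python3 - <<'E'
import pickle; from h import *; 
np.set_printoptions(precision=1,suppress=True)
f=pickle.load(open("pics/w1.pkl","rb"))
c=max((c for c in blobs(f,(0,110,30),(14,255,255),100)),key=cv2.contourArea).reshape(-1,2)
w=cast(f,c[c[:,1]<216],10)[:,:2].astype(np.float32)
r=cv2.minAreaRect(w);print(r)
# edges: left, right, top
for n,m in (("L",(c[:,0]<=303)&(c[:,1]>190)&(c[:,1]<212)),("R",(c[:,0]>=328)&(c[:,1]>190)&(c[:,1]<212)),("T",(c[:,1]<190)&(c[:,0]>304)&(c[:,0]<327))):
    v=cv2.fitLine(cast(f,c[m],10)[:,:2].astype(np.float32),cv2.DIST_L2,0,.01,.01).ravel(); print(n,v, np.degrees(np.arctan2(v[1],v[0])))
rl=c[c[:,1]>221]; print("stud top",rl.min(0),rl.max(0),cast(f,[(rl[:,0].min()+rl[:,0].max())/2,rl[:,1].max()-8],62))
print(R.from_quat([.422,.907,0,0]).as_matrix())
E
```

```text
((543.2984619140625, 96.26641082763672), (22.856361389160156, 22.632617950439453), 40.128753662109375)
L [  0.6  -0.8 534.9  88.8] -51.22362
R [  0.6  -0.8 551.8 103.1] -52.380272
T [  0.8   0.6 536.4 105.2] 39.00563
stud top [307 222] [323 229] [[543.6  96.1  62. ]]
[[-0.6  0.8  0. ]
 [ 0.8  0.6  0. ]
 [ 0.   0.  -1. ]]
```

Emit:
jog_arm(
  commands=[
    [0.5, 0.001, -0.0006, 0.06, 0, 0, 1.5],
    [0.5, 0.001, -0.0006, 0.12, 0, 0, 1.5],
    [0.5, 0.001, -0.0006, 0.1535, 0, 0, 1.5],
    [0.5, 0.001, -0.0006, 0.1535, 0, 0, 1.5],
    [0.5, 0.001, -0.0006, 0.1535, 0, 0, 1.5],
    [1, 0.001, -0.0006, 0.1535, 0, 0, 1.5],
    [1, 0.001, -0.0006, 0.1535, 0, 0, 1.5],
    [1, 0.001, -0.0006, 0.1535, 0, 0, 1.5],
    [1, 0.001, -0.0006, 0.1535, 0, 0, 1.5],
    [1, 0.001, -0.0006, 0.1535, 0, 0, 1.5],
    [1, 0.001, -0.0006, 0.1535, 0, 0, 1.5],
    [1, 0.001, -0.0006, 0.1535, 0, 0, 1.5],
    [1, 0.001, -0.0006, 0.1535, 0, 0, 1.5],
  ],
)

```text
t: 2.57
tcp_pos: [546.1, 95.5, 29.2]
tcp_rot: [0.435, 0.901, 0.002, 0.002]
wrist_force: [-0.3, 0.9, 6.8]
grip_width: 10.0
finger_force: 59.2
```

```bash
python3 - <<'E'
from h import *; from workcell import manip
s=manip.observe();print(s["tcp_pos"],s["tcp_rot"])
# commanded pose taken as target
print(rel([543.4,96,27],R.from_matrix(down(38.5)).as_quat(),[476.4,-111,150],76.3))
E
```

```text
[546.09721082  95.51175309  29.22917613] [0.43468666 0.90057848 0.00160937 0.00181918]
(array([-0.1203, -0.1813, -0.123 ]), array([  0. ,   0. , -37.8]))
```

Emit:
jog_arm(
  commands=[
    [1, 0, 0, -0.04, 0, 0, 0],
    [1, 0, 0, -0.08, 0, 0, 0],
    [1, -0.02, -0.03, -0.115, 0, 0, -6],
    [1, -0.04, -0.06, -0.123, 0, 0, -12],
    [1, -0.06, -0.09, -0.123, 0, 0, -18],
    [1, -0.08, -0.12, -0.123, 0, 0, -24],
    [1, -0.1, -0.15, -0.123, 0, 0, -30],
    [1, -0.12, -0.181, -0.123, 0, 0, -36],
    [1, -0.1203, -0.1813, -0.123, 0, 0, -37.8],
    [1, -0.1203, -0.1813, -0.123, 0, 0, -37.8],
    [1, -0.1203, -0.1813, -0.123, 0, 0, -37.8],
  ],
)

```text
t: 3.48
tcp_pos: [477.1, -112.3, 150.3]
tcp_rot: [0.121, 0.993, 0.0, 0.0]
wrist_force: [1.0, 0.4, -1.1]
grip_width: 10.2
finger_force: 58.7
```

```bash
python3 - <<'E'
import pickle; from h import *; from workcell import manip,vision
np.set_printoptions(precision=2,suppress=True)
f=vision.grab_frame("wrist");pickle.dump(f,open("pics/w2.pkl","wb"));cv2.imwrite("pics/w2.png",f["frame"][:,:,::-1])
s=manip.observe();print(s["tcp_pos"],s["tcp_rot"],s["t"],s["wrist_force"],s["grip_width"])
o=np.array([526.9,-123.8]);a=np.radians(-13.74);x=np.array([np.cos(a),np.sin(a)]);y=np.array([-x[1],x[0]])
print(proj(f,[np.r_[o+u*x+v*y,z] for u,v,z in((-52,0,34),(0,0,41),(52,0,50),(-80,-40,34),(-80,40,34))]))
E
```

```text
[ 477.29 -111.68  150.16] [0.12 0.99 0.   0.  ] 3.5333 [ 0.09 -0.4  -1.29] 10.201724420986727
[[315.73 222.  ]
 [315.79 300.5 ]
 [315.85 375.71]
 [250.81 178.66]
 [380.6  178.51]]
```

View pics/w2.png

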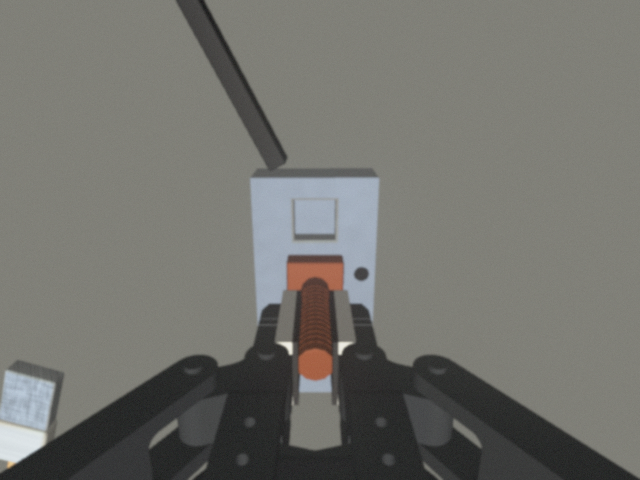

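The wrist view shows the bolt held upright, its head spanning columns 287–344 and rows 256–290. The pocket mouth is at (292..337, 198..241), and the block's near edge runs (250,178) to (379,178).

```bash
python3 - <<'E'
import pickle; from h import *
np.set_printoptions(precision=2,suppress=True)
f=pickle.load(open("pics/w2.pkl","rb")); g=cv2.cvtColor(f["frame"],cv2.COLOR_RGB2GRAY).astype(float); hs=cv2.cvtColor(f["frame"],cv2.COLOR_RGB2HSV)
print("row220",g[220,286:345].astype(int)); print("col315",g[190:250,315].astype(int))
c=max(blobs(f,(0,110,30),(14,255,255),100),key=cv2.contourArea).reshape(-1,2)
for r in(258,262,266,270,275,280,285): 
    m=c[c[:,1]==r,0]; print(r,m.min(),m.max(), hs[r,300],hs[r,330])
print(c[(c[:,1]<262)].T.tolist())
print("V col 300",hs[250:292,300,2])
E
```

```text
row220 [171 171 170 171 170 161 153 137 136 154 164 171 171 172 172 172 171 170
 172 170 172 170 169 172 170 170 170 167 168 172 170 170 169 170 167 169
 167 170 167 167 169 170 169 170 169 172 170 166 153 145 150 161 169 171
 175 174 175 175 176]
col315 [172 172 174 173 175 173 170 167 159 160 167 171 173 174 174 174 172 174
 171 173 172 172 172 172 173 168 170 168 169 171 172 169 169 171 170 170
 170 171 170 170 170 171 162 150 122 104  95  95 102 119 144 158 165 169
 171 171 171 171 174 171]Traceback (most recent call last):
  File "<stdin>", line 7, in <module>
    return umr_minimum(a, axis, None, out, keepdims, initial, where)
ValueError: zero-size array to reduction operation minimum which has no identity
```

```bash
python3 - <<'E'
import pickle; from h import *
np.set_printoptions(precision=2,suppress=True)
f=pickle.load(open("pics/w2.pkl","rb")); hs=cv2.cvtColor(f["frame"],cv2.COLOR_RGB2HSV)
m=(hs[:,:,0]<14)&(hs[:,:,1]>100)
for r in(257,260,263,265,267,270,275,280,285,288): k=np.where(m[r,270:360])[0]+270; print(r,k.min() if len(k) else None,k.max() if len(k) else None)
for cl in(295,315,335): k=np.where(m[245:295,cl])[0]+245;print(cl,k.min(),k.max(),hs[k.min():k.min()+14,cl,2])
print("pocket",cast(f,[(314.6,219.4),(290.9,219.4),(338.2,219.4),(314.6,196.5),(314.6,242.4)],34))
g=hs[:,:,2].astype(float)
for r in(185,200,215,230,245): row=hs[r,:,0]; k=np.where((hs[r,230:400,0]>100)&(hs[r,230:400,1]>40))[0]+230; print(r,k.min(),k.max(),cast(f,[(k.min()-.5,r),(k.max()+.5,r)],34)[:,:2].ravel())
E
```

```text
257 None None
260 None None
263 288 341
265 288 342
267 288 342
270 288 342
275 288 341
280 288 341
285 288 341
288 288 341
295 262 289 [121 143 164 169 173 173 175 174 175 172 172 172 175 172]
315 262 293 [120 145 163 171 174 172 174 175 174 174 172 174 171 168]
335 262 289 [118 147 162 169 174 174 174 175 172 173 177 176 175 175]
pocket [[ 474.54 -111.73   34.  ]
 [ 470.94 -126.36   34.  ]
 [ 478.12  -97.16   34.  ]
 [ 460.03 -108.17   34.  ]
 [ 489.63 -115.44   34.  ]]Traceback (most recent call last):
  File "<stdin>", line 9, in <module>
    return umr_minimum(a, axis, None, out, keepdims, initial, where)
ValueError: zero-size array to reduction operation minimum which has no identity
```

```bash
python3 - <<'E'
import pickle; from h import *
np.set_printoptions(precision=2,suppress=True)
f=pickle.load(open("pics/w2.pkl","rb"))
y=np.array([np.cos(np.radians(76.2)),np.sin(np.radians(76.2))]);x=np.array([y[1],-y[0]])
for z in (128,131,134):
    p=cast(f,[(287.6,263),(341.9,263)],z)[:,:2]; c=p.mean(0)+12*x; d=np.array([474.7,-111.8])-c
    print(z,np.linalg.norm(p[1]-p[0]),c,"to pocket along x,y",d@x,d@y, np.array([474.7,-111.8])-[477.29,-111.68])
E
```

```text
128 22.654950384188314 [ 477.15 -112.25] to pocket along x,y -2.484066253132273 -0.1476621912370283 [-2.59 -0.12]
131 22.238222362256607 [ 475.93 -111.95] to pocket along x,y -1.2303096326478093 -0.148634006284982 [-2.59 -0.12]
134 21.82149434032491 [ 474.71 -111.65] to pocket along x,y 0.023446987836599008 -0.14960582133294928 [-2.59 -0.12]
```

Emit:
jog_arm(
  commands=[
    [1, 0.001, 0, 0.04, 0, 0, 0],
    [1, 0.001, 0, 0.075, 0, 0, 0],
    [1, 0.001, 0, 0.08, 0, 0, 0],
    [1, 0.001, 0, 0.085, 0, 0, 0],
    [1, 0.001, 0, 0.089, 0, 0, 0],
    [1, 0.001, 0, 0.092, 0, 0, 0],
  ],
)

```text
t: 4.03
tcp_pos: [477.8, -111.6, 59.1]
tcp_rot: [0.119, 0.993, -0.0, 0.002]
wrist_force: [-0.5, 1.3, -1.1]
grip_width: 10.4
finger_force: 59.0
```

Emit:
jog_arm(
  commands=[
    [1, 0, 0, 0.003, 0, 0, 0],
    [1, 0, 0, 0.006, 0, 0, 0],
    [1, 0, 0, 0.008, 0, 0, 0],
    [1, 0, 0, 0.009, 0, 0, 0],
    [1, 0, 0, 0.009, 0, 0, 0],
  ],
)

```text
t: 4.45
tcp_pos: [476.4, -111.9, 49.3]
tcp_rot: [0.12, 0.993, -0.0, 0.0]
wrist_force: [-0.6, -0.6, 0.7]
grip_width: 10.4
finger_force: 59.3
```

Emit:
jog_arm(
  commands=[
    [1, 0, 0, 0.001, 0, 0, 0],
    [1, 0, 0, 0.001, 0, 0, 0],
    [0.5, 0, 0, 0.001, 0, 0, 0],
    [0.5, 0, 0, 0.001, 0, 0, 0],
    [0.5, 0, 0, 0.001, 0, 0, 0],
    [0.5, 0, 0, 0.001, 0, 0, 0],
    [0.5, 0, 0, -0.03, 0, 0, 0],
    [0.5, 0, 0, -0.07, 0, 0, 0],
    [0.2, 0, 0, -0.11, 0, 0, 0],
    [0, 0, 0, -0.15, 0, 0, 0],
    [0, 0, 0, -0.15, 0, 0, 0],
    [0, 0, 0, -0.15, 0, 0, 0],
  ],
)

```text
t: 5.45
tcp_pos: [478.1, -112.2, 201.6]
tcp_rot: [0.12, 0.993, -0.0, 0.003]
wrist_force: [-1.2, 0.3, -0.6]
grip_width: 84.9
finger_force: 0.0
```

```bash
python3 - <<'E'
import pickle; from h import *; from workcell import manip,vision
np.set_printoptions(precision=2,suppress=True)
f=vision.grab_frame("wrist");pickle.dump(f,open("pics/w3.pkl","wb"));cv2.imwrite("pics/w3.png",f["frame"][:,:,::-1])
s=manip.observe();print(s["tcp_pos"],s["tcp_rot"],s["t"],s["wrist_force"],s["grip_width"])
y=np.array([np.cos(np.radians(76.2)),np.sin(np.radians(76.2)),0]);x=np.array([y[1],-y[0],0]);P=np.array([474.7,-111.8,0])
print(proj(f,[P+[0,0,34],P+[0,0,82],P+104*x+[0,0,50],P+52*x+[0,0,41]]))
# plan to arm view
h=np.radians(-28.76);o=np.array([493.2,246.2]); print(o, rel([476.4,-111.9,199],R.from_matrix(down(76.2)).as_quat(),[493,246,200],61.2))
E
```

```text
[ 476.6  -111.85  199.47] [ 0.12  0.99 -0.    0.  ] 5.5 [ 0.31 -0.59 -0.18] 85.4270011015662
[[314.22 197.26]
 [314.09 215.55]
 [313.96 329.95]
 [314.09 264.89]]
[493.2 246.2] (array([ 0.07,  0.35, -0.  ]), array([ 0.,  0., 15.]))
```

View pics/w3.png

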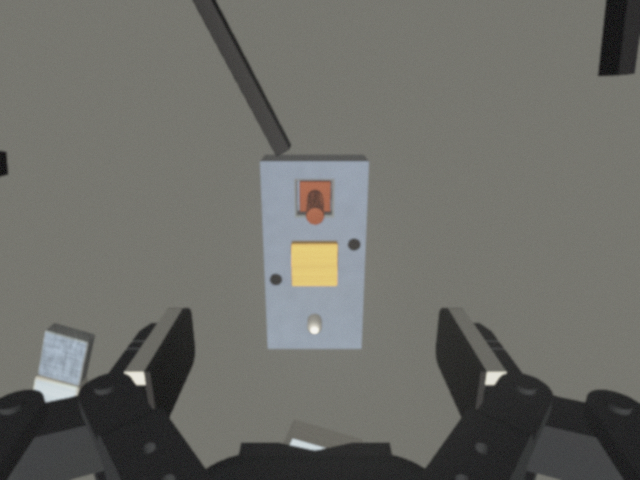

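The bolt stands upright in the pocket with its stud top at (315,215). The pad is at (315,264) and the dowel tip is near (314,327). Now over to the arm.

Emit:
jog_arm(
  commands=[
    [0, 0.07, 0.35, 0, 0, 0, 15],
    [0, 0.07, 0.35, 0, 0, 0, 15],
    [0, 0.07, 0.35, 0, 0, 0, 15],
    [0, 0.07, 0.35, 0, 0, 0, 15],
    [0, 0.07, 0.35, 0, 0, 0, 15],
    [0, 0.07, 0.35, 0, 0, 0, 15],
    [0, 0.07, 0.35, 0, 0, 0, 15],
    [0, 0.07, 0.35, 0, 0, 0, 15],
    [0, 0.07, 0.35, 0, 0, 0, 15],
    [0, 0.07, 0.35, 0, 0, 0, 15],
    [0, 0.07, 0.35, 0, 0, 0, 15],
    [0, 0.07, 0.35, 0, 0, 0, 15],
    [0, 0.07, 0.35, 0, 0, 0, 15],
  ],
)

```text
t: 6.58
tcp_pos: [490.5, 243.5, 197.6]
tcp_rot: [0.249, 0.969, -0.001, -0.001]
wrist_force: [-0.8, -0.3, -0.6]
grip_width: 85.7
finger_force: 0.0
```

```bash
python3 - <<'E'
import pickle; from h import *; from workcell import manip,vision
np.set_printoptions(precision=2,suppress=True)
f=vision.grab_frame("wrist");pickle.dump(f,open("pics/w4.pkl","wb"));cv2.imwrite("pics/w4.png",f["frame"][:,:,::-1])
s=manip.observe();print(s["tcp_pos"],s["tcp_rot"],s["t"],s["wrist_force"],s["grip_width"])
for c in blobs(f,(60,80,20),(90,255,255),300): print(cv2.boundingRect(c),cv2.minAreaRect(c))
o=np.array([493.2,246.2]);a=np.radians(-28.76);x=np.array([np.cos(a),np.sin(a)]);y=np.array([-x[1],x[0]])
print(proj(f,[np.r_[o+u*x+v*y,z] for u,v,z in((-78,20,14),(-78,-20,14),(74,20,24),(74,-20,24),(-25,0,44),(25,0,44),(52,0,26.5))]))
# refine pad & dowel from w3
f=pickle.load(open("pics/w3.pkl","rb"))
for c in blobs(f,(20,100,100),(35,255,255),100):
  r=cv2.minAreaRect(cast(f,c.reshape(-1,2),41)[:,:2].astype(np.float32)); print("pad",r)
print(cv2.cvtColor(f["frame"],cv2.COLOR_RGB2GRAY)[308:342:2,302:328:2])
E
```

```text
[490.81 243.33 198.05] [ 0.25  0.97 -0.   -0.  ] 6.6333 [-0.87  0.26  0.6 ] 85.0443033509663
(294, 95, 52, 191) ((319.5, 190.0), (190.0, 51.0), 90.0)
(467, 38, 112, 154) ((522.24267578125, 114.56591796875), (42.03585433959961, 161.28732299804688), 29.8200740814209)
[[347.99  96.17]
 [293.43  96.16]
 [344.36 290.22]
 [295.67 290.15]
 [320.8  175.43]
 [320.5  242.27]
 [320.15 266.65]]
pad ((523.9421997070312, -123.94490051269531), (34.44832992553711, 35.121429443359375), 76.3337631225586)
[[155 160 159 159 159 159 161 159 159 157 157 159 159]
 [158 156 158 162 161 160 160 161 161 156 162 159 161]
 [156 158 157 160 157 158 156 157 161 162 161 161 161]
 [157 158 160 155 151 144 141 142 146 158 159 158 161]
 [157 158 158 147 139 138 142 137 131 143 159 160 159]
 [161 157 154 141 142 145 145 143 135 135 154 159 161]
 [158 158 156 141 146 153 152 147 140 133 150 158 159]
 [159 160 155 149 160 168 170 163 151 136 149 159 162]
 [161 157 153 157 178 192 195 188 166 148 152 159 160]
 [159 158 156 166 197 219 224 214 187 154 152 160 161]
 [158 159 156 172 215 240 242 239 211 158 156 160 160]
 [159 159 158 163 219 242 244 242 215 156 157 160 161]
 [160 160 160 157 185 232 239 233 186 155 162 163 162]
 [161 161 160 159 159 174 184 174 161 160 159 159 162]
 [161 164 163 159 161 160 160 160 159 161 160 160 160]
 [163 162 161 163 160 160 161 163 162 158 160 160 157]
 [164 162 165 161 161 162 161 161 160 162 159 161 160]]
```

View pics/w4.png

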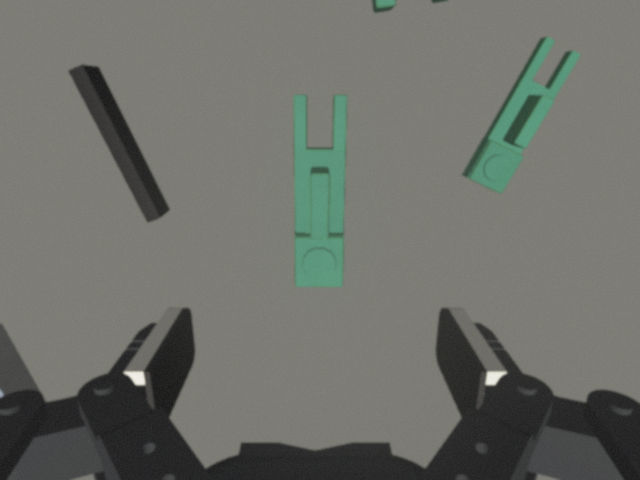

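The arm lies along the image column at 319.7, with its tine ends at row 95 and its hub end at row 286. The boss is at (319,264) and the rib spans rows 168–236.

```bash
python3 - <<'E'
import pickle; from h import *
np.set_printoptions(precision=2,suppress=True)
f=pickle.load(open("pics/w4.pkl","rb"))
hs=cv2.cvtColor(f["frame"],cv2.COLOR_RGB2HSV); m=(hs[:,:,0]>60)&(hs[:,:,0]<95)&(hs[:,:,1]>80)
for r in(100,140,170,200,250,280): k=np.where(m[r,280:360])[0]+280;print(r,k.min(),k.max())
p=cast(f,[(320.2,95)],14)[0,:2];q=cast(f,[(319.4,285.5)],24)[0,:2]; b=cast(f,[(319.3,264)],26.5)[0,:2]
L=q-p;yaw=np.degrees(np.arctan2(L[1],L[0])); print(p,q,np.linalg.norm(L),yaw)
x=L/np.linalg.norm(L); print("origin",p+78*x,q-74*x,b-52*x)
d=cast(f,np.array([(320,168),(320,236)]),44)[:,:2]; print("rib",d,d.mean(0))
E
```

```text
100 294 345
140 295 344
170 295 343
200 296 343
250 295 342
280 296 341
[423.93 283.79] [554.12 212.18] 148.58519891147625 -28.81573736144269
origin [492.27 246.2 ] [489.28 247.84] [490.89 246.74]
rib [[466.4  260.24]
 [510.63 236.19]] [488.51 248.22]
```

Emit:
jog_arm(
  commands=[
    [0.4, 0.0017, 0.003, 0.04, 0, 0, 0],
    [0.4, 0.0017, 0.003, 0.08, 0, 0, 0],
    [0.4, 0.0017, 0.003, 0.12, 0, 0, 0],
    [0.4, 0.0017, 0.003, 0.155, 0, 0, 0],
    [0.4, 0.0017, 0.003, 0.17, 0, 0, 0],
    [0.4, 0.0017, 0.003, 0.179, 0, 0, 0],
    [0.4, 0.0017, 0.003, 0.179, 0, 0, 0],
    [1, 0.0017, 0.003, 0.179, 0, 0, 0],
    [1, 0.0017, 0.003, 0.179, 0, 0, 0],
    [1, 0.0017, 0.003, 0.179, 0, 0, 0],
    [1, 0.0017, 0.003, 0.179, 0, 0, 0],
    [1, 0.0017, 0.003, 0.179, 0, 0, 0],
    [1, 0.0017, 0.003, 0.179, 0, 0, 0],
    [1, 0.0017, 0.003, 0.179, 0, 0, 0],
  ],
)

```text
t: 7.8
tcp_pos: [492.7, 248.8, 22.0]
tcp_rot: [0.248, 0.969, 0.001, 0.002]
wrist_force: [-0.4, -1.6, 6.6]
grip_width: 12.9
finger_force: 61.6
```

```bash
python3 - <<'E'
from h import *
print(rel([490.8,246.9,19],R.from_matrix(down(61.2)).as_quat(),[525,-124.2,129],76.2))
E
```

```text
(array([-0.2087, -0.3087, -0.11  ]), array([  0.,   0., -15.]))
```

Emit:
jog_arm(
  commands=[
    [1, 0, 0, -0.03, 0, 0, 0],
    [1, 0, 0, -0.065, 0, 0, 0],
    [1, 0, 0, -0.1, 0, 0, 0],
    [1, 0, 0, -0.11, 0, 0, 0],
    [1, 0, 0, -0.11, 0, 0, 0],
  ],
)

```text
t: 8.22
tcp_pos: [493.7, 249.8, 133.8]
tcp_rot: [0.248, 0.969, 0.003, 0.003]
wrist_force: [0.5, -0.3, -2.3]
grip_width: 12.9
finger_force: 60.5
```

Emit:
jog_arm(
  commands=[
    [1, -0.0206, -0.0306, 0, 0, 0, -2],
    [1, -0.0406, -0.0606, 0, 0, 0, -4],
    [1, -0.0606, -0.0906, 0, 0, 0, -6],
    [1, -0.081, -0.121, 0, 0, 0, -8],
    [1, -0.101, -0.151, 0, 0, 0, -10],
    [1, -0.122, -0.181, 0, 0, 0, -12],
    [1, -0.142, -0.211, 0, 0, 0, -14],
    [1, -0.162, -0.241, 0, 0, 0, -15],
    [1, -0.182, -0.27, 0, 0, 0, -15],
    [1, -0.198, -0.292, 0, 0, 0, -15],
    [1, -0.209, -0.309, 0, 0, 0, -15],
    [1, -0.209, -0.309, 0, 0, 0, -15],
    [1, -0.209, -0.309, 0, 0, 0, -15],
  ],
)

```text
t: 9.3
tcp_pos: [524.3, -123.8, 127.4]
tcp_rot: [0.121, 0.993, 0.0, -0.002]
wrist_force: [-0.6, 0.0, -2.1]
grip_width: 12.8
finger_force: 60.5
```

```bash
python3 - <<'E'
import pickle; from h import *; from workcell import manip,vision
np.set_printoptions(precision=2,suppress=True)
f=vision.grab_frame("wrist");pickle.dump(f,open("pics/w5.pkl","wb"));cv2.imwrite("pics/w5.png",f["frame"][:,:,::-1])
s=manip.observe();print(s["tcp_pos"],s["tcp_rot"],s["t"],s["wrist_force"],s["ft_torque"],s["grip_width"])
E
```

```text
[ 524.4  -122.83  127.73] [ 0.12  0.99  0.   -0.  ] 9.35 [-0.06  0.21 -1.65] [0.03 0.01 0.04] 12.902224877499442
```

View pics/w5.png

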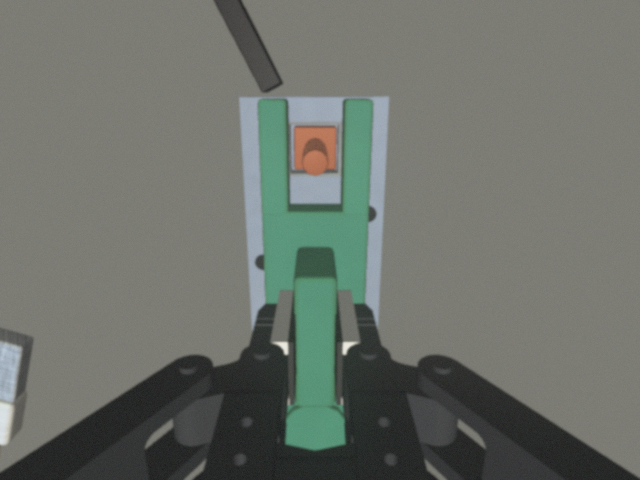

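The wrist view shows the arm held square over the block. The tine ends are at row 99 (columns 258–374), the slot bottom is at row about 208, and the stud top at (316,161) sits within the slot. The pocket mouth is at (290..340, 123..173).

```bash
python3 - <<'E'
import pickle; from h import *
np.set_printoptions(precision=2,suppress=True)
f=pickle.load(open("pics/w5.pkl","rb"))
hs=cv2.cvtColor(f["frame"],cv2.COLOR_RGB2HSV); m=(hs[:,:,0]>60)&(hs[:,:,0]<95)&(hs[:,:,1]>80)
for r in(104,120,160,190,206,209,212,230,260): k=np.where(m[r,230:400])[0]+230;print(r,k.min(),k.max(),[int(a) for a in k[:-1][np.diff(k)>3]],[int(a) for a in k[1:][np.diff(k)>3]])
for c in (270,365,316): k=np.where(m[90:240,c])[0]+90; print("col",c,k.min(), hs[200:220,c,2] if c==316 else "")
g=cv2.cvtColor(f["frame"],cv2.COLOR_RGB2GRAY); print(g[114:130,316],g[166:182,300]); print(g[150,284:298],g[150,334:348])
y=np.array([np.cos(np.radians(76.2)),np.sin(np.radians(76.2))]);x=np.array([y[1],-y[0]])
P=cast(f,[(315.3,148)],34)[0,:2];S=cast(f,[(315.5,162)],82)[0,:2]
for z in(117,121,125):
    a=cast(f,[(258,104),(374,104)],z)[:,:2]; e=cast(f,[(316,99)],z)[0,:2]; s=cast(f,[(316,206)],z)[0,:2]
    print(z,"w",np.linalg.norm(a[1]-a[0]),"slotlen",(s-e)@x,"origin-pocket",((e-P)@x+78,(e-P)@y),"stud",((e-S)@x+78,(e-S)@y))
E
```

```text
104 259 371 [285] [345]
120 260 370 [285] [345]
160 261 369 [286] [344]
190 262 368 [287] [343]
206 263 367 [287, 300, 327] [300, 324, 342]
209 263 368 [287, 292] [292, 342]
212 263 367 [] []
230 264 366 [] []
260 264 365 [] []
col 270 100 
col 365 100 
col 316 211 [179 179 164 138 106  91  88  87  87  85  94 108 129 142 147 148 147 149
 150 148]
[167 166 165 167 170 168 166 159 150 149 144 126 108 113 125 135] [131 128 123 118 108  98 103 122 144 156 162 165 166 165 166 165]
[124 117 105  87  89 103 119 138 152 142 131 128 134 134] [128 128 132 132 133 145 146 124  95  90 109 122 127 129]
117 w 39.946628793459375 slotlen 37.902659680669174 origin-pocket (np.float64(51.267791096506315), np.float64(0.15562523752999996)) stud (np.float64(50.98880764352421), np.float64(0.11604446828534953))
121 w 38.89271058090269 slotlen 36.90266782783138 origin-pocket (np.float64(51.22021007191585), np.float64(0.14522443000862256)) stud (np.float64(50.94122661893375), np.float64(0.10564366076397212))
125 w 37.838792368346 slotlen 35.90267597499358 origin-pocket (np.float64(51.17262904732533), np.float64(0.1348236224872456)) stud (np.float64(50.89364559434322), np.float64(0.09524285324259518))
```

Emit:
jog_arm(
  commands=[
    [1, -0.0008, 0, 0.015, 0, 0, 0],
    [1, -0.0008, 0, 0.03, 0, 0, 0],
    [1, -0.0008, 0, 0.045, 0, 0, 0],
    [1, -0.0008, 0, 0.05, 0, 0, 0],
    [1, -0.0008, 0, 0.05, 0, 0, 0],
    [1, -0.0008, 0, 0.05, 0, 0, 0],
  ],
)

```text
t: 9.85
tcp_pos: [526.3, -122.3, 79.5]
tcp_rot: [0.119, 0.993, 0.0, -0.001]
wrist_force: [0.2, 0.5, -3.1]
grip_width: 12.8
finger_force: 60.5
```

Emit:
jog_arm(
  commands=[
    [1, 0, 0, 0.003, 0, 0, 0],
    [1, 0, 0, 0.006, 0, 0, 0],
    [1, 0, 0, 0.009, 0, 0, 0],
    [1, 0, 0, 0.011, 0, 0, 0],
    [1, 0, 0, 0.011, 0, 0, 0],
  ],
)

```text
t: 10.27
tcp_pos: [526.3, -123.3, 68.4]
tcp_rot: [0.12, 0.993, 0.0, -0.0]
wrist_force: [0.1, -0.7, -1.7]
grip_width: 12.8
finger_force: 60.4
```

Emit:
jog_arm(
  commands=[
    [1, 0, 0, 0.002, 0, 0, 0],
    [1, 0, 0, 0.003, 0, 0, 0],
    [1, 0, 0, 0.004, 0, 0, 0],
    [1, 0, 0, 0.004, 0, 0, 0],
  ],
)

```text
t: 10.6
tcp_pos: [526.5, -123.3, 64.6]
tcp_rot: [0.12, 0.993, 0.0, -0.0]
wrist_force: [-0.2, 0.7, -2.2]
grip_width: 12.8
finger_force: 60.4
```

Emit:
jog_arm(
  commands=[
    [1, 0, 0, 0.001, 0, 0, 0],
    [1, 0, 0, 0.002, 0, 0, 0],
    [1, 0, 0, 0.003, 0, 0, 0],
    [1, 0, 0, 0.004, 0, 0, 0],
    [1, 0, 0, 0.004, 0, 0, 0],
  ],
)

```text
t: 11.02
tcp_pos: [526.8, -123.3, 61.5]
tcp_rot: [0.12, 0.993, -0.0, 0.0]
wrist_force: [-2.2, 0.7, 5.2]
grip_width: 13.0
finger_force: 61.5
```

Emit:
jog_arm(
  commands=[
    [1, 0, 0, 0.001, 0, 0, 0],
    [1, 0, 0, 0.002, 0, 0, 0],
    [1, 0, 0, 0.003, 0, 0, 0],
    [1, 0, 0, 0.004, 0, 0, 0],
    [1, 0, 0, 0.004, 0, 0, 0],
  ],
)

```text
t: 11.43
tcp_pos: [526.8, -123.4, 57.8]
tcp_rot: [0.12, 0.993, -0.0, 0.0]
wrist_force: [-2.8, 1.3, 7.4]
grip_width: 13.1
finger_force: 61.9
```

Emit:
jog_arm(
  commands=[
    [1, 0.0007, 0, 0.001, 0, 0, 0],
    [1, 0.0007, 0, 0.002, 0, 0, 0],
    [1, 0.0007, 0, 0.003, 0, 0, 0],
    [1, 0.0007, 0, 0.004, 0, 0, 0],
    [1, 0.0007, 0, 0.004, 0, 0, 0],
  ],
)

```text
t: 11.85
tcp_pos: [526.7, -123.4, 55.9]
tcp_rot: [0.12, 0.993, -0.0, 0.002]
wrist_force: [-6.7, 0.8, 18.9]
grip_width: 12.8
finger_force: 63.5
```

Emit:
jog_arm(
  commands=[
    [1, 0.0005, 0, 0.001, 0, 0, 0],
    [1, 0.0005, 0, 0.002, 0, 0, 0],
    [1, 0.0005, 0, 0.002, 0, 0, 0],
    [1, 0.0005, 0, 0.002, 0, 0, 0],
  ],
)

```text
t: 12.18
tcp_pos: [526.8, -123.4, 55.9]
tcp_rot: [0.12, 0.993, -0.0, 0.003]
wrist_force: [-9.8, 2.1, 29.7]
grip_width: 13.1
finger_force: 65.0
```

```bash
python3 - <<'E'
import pickle; from h import *; from workcell import manip,vision
np.set_printoptions(precision=3,suppress=True)
s=manip.observe();print(s["tcp_pos"],s["tcp_rot"],s["wrist_force"],s["ft_torque"],s["t"])
f=vision.grab_frame("wrist");g=vision.grab_frame("side");pickle.dump((f,g),open("pics/w6.pkl","wb"))
u,v=proj(g,[525,-124,40])[0].astype(int);print(u,v)
a=f["frame"][60:360,160:480,::-1];b=cv2.resize(g["frame"][v-50:v+50,u-53:u+53,::-1],(400,375),interpolation=cv2.INTER_CUBIC)
a=cv2.resize(a,(400,375));cv2.imwrite("pics/w6.png",np.hstack([a,b]))
E
```

```text
[ 526.78  -123.376   55.917] [ 0.12   0.993 -0.     0.003] [-9.806  2.088 29.71 ] [0.483 2.047 0.005] 12.1833
331 299
```

View pics/w6.png

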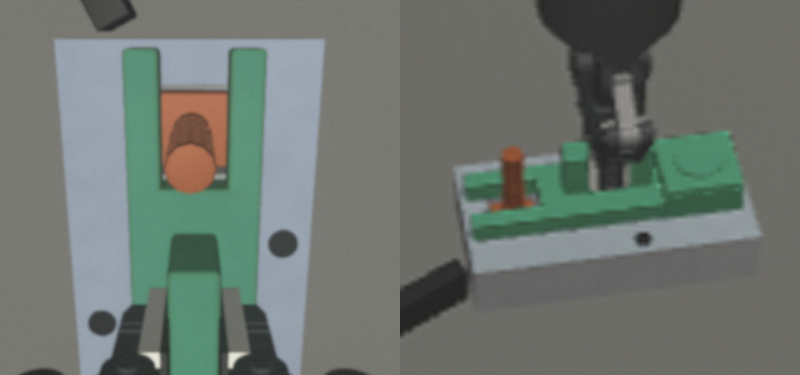

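Left: the stud stands in the fork slot and the arm is aligned with the block. Right: the arm lies flat on the block, with the boss at (700,160). The stop is hard at TCP z 55.9, but there is a slight tool tilt and a side load, so I'll ease both.

Emit:
jog_arm(
  commands=[
    [1, 0.001, 0, 0, 0, 0.3, 0],
    [1, 0.002, 0, 0, 0, 0.6, 0],
    [1, 0.002, 0, 0, 0, 0.6, 0],
    [1, 0.002, 0, 0, 0, 0.6, 0],
  ],
)

```text
t: 12.62
tcp_pos: [526.7, -123.3, 55.9]
tcp_rot: [0.12, 0.993, 0.0, -0.001]
wrist_force: [-5.9, 1.2, 24.7]
grip_width: 12.7
finger_force: 64.3
```

```bash
python3 - <<'E'
import pickle; from h import *; from workcell import manip,vision
np.set_printoptions(precision=4,suppress=True)
s=manip.observe();print(s["tcp_pos"],s["tcp_rot"],s["wrist_force"],s["ft_torque"],s["t"])
f,g=pickle.load(open("pics/w6.pkl","rb"))
# predicted side/wrist pixels if home: block origin 525.2,-124.2 yaw -13.8
o=np.array([525.2,-124.2]);a=np.radians(-13.8);x=np.array([np.cos(a),np.sin(a)]);y=np.array([-x[1],x[0]])
P=[np.r_[o+u*x+v*y,z] for u,v,z in((-80,-40,34),(80,-40,34),(-78,-20,34),(-78,-20,48),(74,-20,34),(74,-20,58),(52,0,60.5))]
print(((proj(g,P)-[331-53,299-50])*[400/106,3.75]+[400,0]).round(1))
E
```

```text
[ 526.6675 -123.3459   55.9198] [ 0.1196  0.9928  0.0001 -0.0009] [-5.9243  1.2119 24.6734] [0.131  0.9372 0.0107] 12.6167
[[469.2 269.6]
 [756.1 232.4]
 [467.7 241.4]
 [467.1 224.8]
 [737.2 207. ]
 [739.9 178.3]
 [693.2 153.9]]
```

```bash
python3 -c "
from workcell import manip
print(manip.finish_job())"
```

```text
the job is handed in; nothing more can be done
None
```

I handed the job in at 12.6 s; no verdict came back. The bolt stands in the pocket, and the clamp arm sits over the dowel with its fork around the bolt. By height and contact force it is fully home, still held down at about 25 N.

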